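# Load the card box and close up the telescoping file rack by one hole

### The arm

A 6-joint arm with a two-finger parallel gripper is mounted at the origin on the work surface. World frame = base frame: x ahead of the robot, y to its left, z up, the work surface at z = 0. Lengths are in m, angles in rad, forces in N, time in s.
With the tool pointing down it reaches from about 0.35 to 0.875 m from the base axis. Payload 4.2 kg.
Tool frame: the origin (TCP) lies between the finger pads; the fingertips stand 19 mm ahead of it and the grasp point (between the pads) is the TCP; x points along the fingers, z is the direction in which the jaws open and shut, and the axes are right-handed (so a half turn about x gives the same grasp; the last joint's range is limited). The gripper opens to 87 mm and grips with 3 to 60 N. Pads are 19 mm wide; open, the fingers measure 117 mm over their backs; the gripper's body (75 mm by 190 mm) begins 51 mm behind the grasp point.
Start: joints at [1.45, 0.385, 0.008, 0, -1.194, -0.259], TCP at [0.232, 0.58, 0.242] pointing down, gripper open.
Joint ranges: [-3.14, 3.14], [-1.21, 2.06], [-1.07, 1.41], [-3.16, 2.05], [-2.99, -0.16], [-3.1, 3.1]. Speed limits (rad/s): [2.79, 2.79, 3.14, 3.14, 3.14, 3.14].

### API

Orientations are given as a 3x3 rotation matrix whose columns are the frame's x, y, z axes.
In Python, from rig import ctrl gives the robot as it stands.
- The arm moves only by the tool send_rows, never from a script. Its argument "moves" is text: rows parted by semicolons, each of 7 numbers parted by spaces: the finger opening in cm, from 0 to 8.7, then the shift along the tool's x, y, z in cm, then the turn, a rotation vector about the tool's x, y, z in rad. A call has exactly 8 rows; each row is the pose to reach, as a shift and turn from the pose commanded when the call began, along the tool's axes at that moment; what a row does not reach only later rows make up. A row lasts 1/12 s, in which the tool goes at most 41.7 mm and 7.16 degrees, less where a joint would pass 70% of its speed; a pose out of reach is approached as far as the arm can. A call with a gripper value outside its range is refused whole. The fingers move at their own pace and stop on an object; the grip force is fixed at half the most. Time passes only in rows, so rows that repeat a pose let the fingers close, or fill a call up. It gives the time, the measured TCP pose, the force and the opening at its end, in the units of the state.
- ctrl.sense(): the state, without advancing time (a new reading comes with each control period).
- ctrl.snapshot(name): name is "side" or "top"; returns a dict with "image" (384x512x3 uint8, red, green, blue), "z_map" (384x512 float32, m along the optical axis (not along the pixel's ray), 0 where there is no reading), "camera_matrix" (3x3 intrinsics, pixels), "pose" (4x4, takes a point from camera to world coordinates). Camera axes: x right, y up, looking along -z (the intrinsics and any distortion apply to the point x, -y, -z); pixel columns grow to the right and rows downward; lengths in m; the calibration is good to about 2 mm. A picture is of the moment at which its call begins.
- ctrl.finish_job(): hands the job in, once; it reports no verdict.
The state is a dict: "t": time; "joint_positions": joint angles; "qd": joint speeds; "effort": joint torques, N m; "position": TCP position; "tool_rot": TCP orientation; "wrist_force": force on the tool from outside, world axes, zero at the start; "moment": the same for the moment, N m; "width": finger opening in m.
Only numpy, scipy, OpenCV 4.12 (cv2) and the standard library are available. Lean on these libraries where they do the work, as an engineer would, in place of code of your own. Each camera call takes 0.05 s, during which the arm holds its last target. There are 200 camera calls.

### The job

Stand the blue card box upright in the file rack, between its two grey end plates, and let go of it. Then press in the red sprung button on the rack's tube and close the rack up by exactly one hole, so that the button clicks fully up again in the next hole with the box upright between the plates. Be gentle with the button and the sliding plate, and leave the grey card box and the other desk things where they are.

Things in the scene. Friction and masses are not known exactly. Their poses are not given: they have to be found in the camera images.
- rack: File rack fixed to the desk. Origin at desk level; y along the telescoping tube, closing goes to -y. 6 mm dark base plate: x -90..80, y -205..65 mm; the box stands on its top. Fixed grey end plate: 4 mm thick, x -49..83, top z 86 mm, inner face at y -55. Aluminium outer tube: 30 mm wide about x -70, y -200..-40, top at z 36 mm, on the -x side of the plates, with the red button on top.
- slot (a point): Point on the rack's base plate (6 mm above the desk) for the middle of the card box's underside: midway between the two end plates as they start, which leave a gap of 70 mm; 41 to 49 mm when closed by one hole. 20 mm from the tube's side to the box's end when the box is centred here (box's x along rack x, thickness along rack y). Axes as the rack's.
- thumb_pad (a point): Middle of the flat top of the red button (flat 20 mm across the tube, 30 mm along it), 12.8 mm above the tube's top when up. A 4 mm thick lip at the flat's -y end stands 5 mm up: a fingertip on the flat can push it to -y. Travel 6.5 mm down; spring 2.5 N at first, 9 N at 5.7 mm, 10 N at the bottom. Held 5.7 mm or more down it frees the tube and moves with it. Axes as the rack's.
- push_face (a point): Point on the outer (+y) face of the sliding grey end plate, 60 mm above the desk, above the middle of the base plate. The plate is 168 mm wide in x, 4 mm thick, top 88 mm above the desk. Pushed gently to the rack's -y with the button not latched it slides with 4 to 8 N (a brief knock more where it meets the box); when the button clicks into a hole it stops dead. Axes as the rack's.
- slide (a joint): How far the tube, button and sliding plate have closed towards the rack's -y, m: 0 in the start hole; the next hole is in an adjustable steel strip on the tube's top, 13 mm long, and lies 0.021 to 0.029 on, differing each time and not measured: find it by feel. The hole after it is 0.025 further. Play in a hole about 0.75 mm either way.
- release (a joint): How far the red button is pressed in, m: 0 fully up (clicked in a hole), 0.0065 the bottom. Once the tube has slid 5 mm the button stays caught about 0.0055 down under the tube wall by itself, and springs up when it comes under a hole.
- blue_box: Blue card box, loose, 90 mm (x) x 38 mm (y) x 110 mm high, about 0.2 kg, standing upright on the desk. Origin at the middle of its underside, z up. Gripped across its 38 mm thickness near the top, above the rack's end plates.
- grey_box: Grey card box of the same size and shape; not to be moved.
- calculator: Black desk calculator, 150 x 85 x 16 mm; origin at the middle of its underside. Leave alone.
- tumbler: Glass tumbler, 72 mm wide, 100 mm high; origin under its middle. Leave alone.
- red_tin: Flat round red tin, 76 mm wide, 28 mm high; origin under its middle. Leave alone.
- tape: Roll of clear tape lying flat, 76 mm wide, 22 mm high; origin under its middle. Leave alone.
- stapler: Blue and black stapler, 125 x 34 x 46 mm; origin under its middle. Leave alone.
- mouse: Black computer mouse, 105 x 60 x 32 mm; origin under its middle. Leave alone.
- pen_cup: Square black pen cup with pens, 75 mm wide, about 155 mm high; origin under its middle. Leave alone.
Things that resemble listed ones, but are neither listed nor needed, are in the scene too. Of the things like the blue_box, leave any that is green; of the rest the larger one is meant.

How it is judged:
By the outcome, as a careful person would: the job done as asked, in the order asked, and still so for the second after the job is handed in, with the robot touching nothing.
It also fails if it takes over 72 s, if anything falls off the work surface, if the arm or the gripper's body presses on something with over 40 N, if the wrist force passes 120 N, or if a joint passes its speed limit or range.

## Working session

There is one attempt and no reset: what is moved stays moved. The work goes in short steps, Python scripts to look and compute and a tool call to move; the robot and the scene stay as the last step left them, time stands still between calls to the robot, and variables do not carry over. Pictures are saved under pics/ and viewed, about 8 in all and at most 12, crops included, and the job is handed in when it is done.

Besides the shell and the picture viewer there is one more tool, called after "Emit:" as name(argument=value, ...), one argument or row to a line, values as JSON. send_rows: Moves the arm, as the interface text tells. Its arguments: {"type":"object","properties":{"moves":{"type":"string"}},"required":["moves"]}

```bash
ls; mkdir -p pics; python3 - <<'E'
from rig import ctrl
import cv2,numpy as np
s=ctrl.sense();print(s['t'],s['position'],np.round(s['tool_rot'],3),s['width'])
for n in('side','top'):
    d=ctrl.snapshot(n);np.savez(f'pics/{n}0.npz',**d)
    cv2.imwrite(f'pics/{n}0.png',cv2.resize(d['image'][:,:,::-1],(800,600),interpolation=cv2.INTER_CUBIC));print(n,d['camera_matrix'],np.round(d['pose'],3))
E
```

```text
pics
0.0 [0.23147665 0.57996692 0.24046505] [[-0.001  0.929 -0.371]
 [-0.002 -0.371 -0.929]
 [-1.     0.     0.002]] 0.08681208366743974
side [[481.870773     0.         259.76037415]
 [  0.         481.870773   193.29522645]
 [  0.           0.           1.        ]] [[ 0.982  0.137 -0.129  0.351]
 [-0.188  0.709 -0.68  -1.022]
 [-0.002  0.692  0.722  1.152]
 [ 0.     0.     0.     1.   ]]
top [[389.22442964   0.         255.10815407]
 [  0.         389.22442964 192.86502597]
 [  0.           0.           1.        ]] [[-0.008  0.996 -0.084  0.463]
 [-1.    -0.007  0.005 -0.008]
 [ 0.004  0.084  0.996  1.406]
 [ 0.     0.     0.     1.   ]]
```

View pics/top0.png

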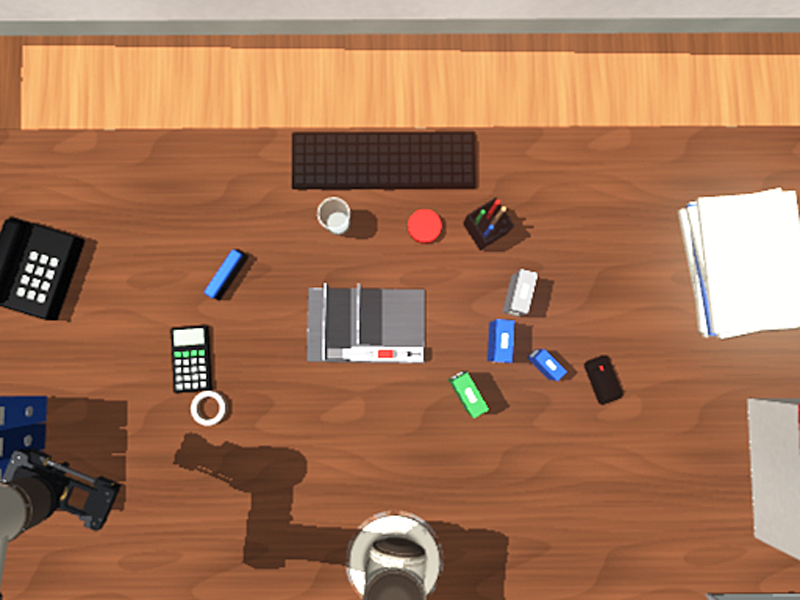

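View pics/side0.png

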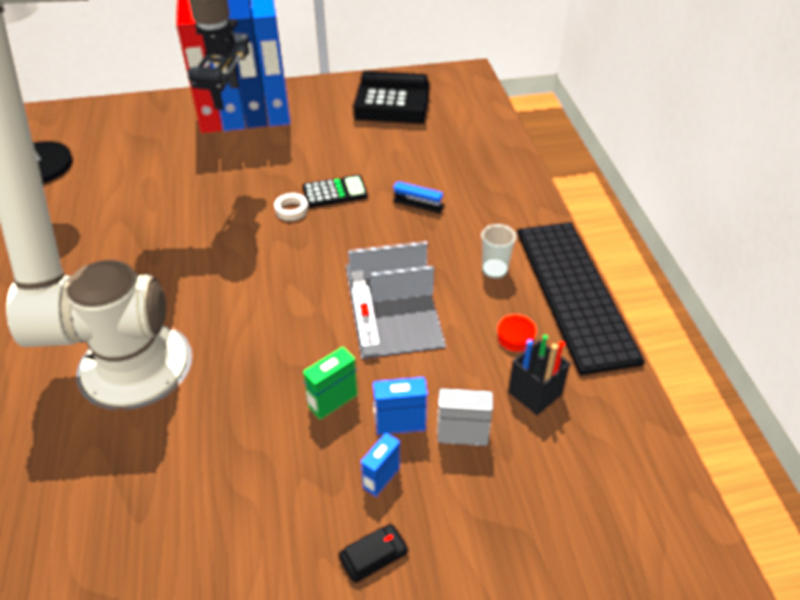

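Top view: the card-box candidates are large blue (502,341), small blue (548,364), green (469,394) and grey (521,292). The large blue one fits, since green is excluded and it is the larger of the two blues. In the rack, the sliding plate is at column 324, the fixed plate at 358 and the red button at (385,354).

```bash
cat > h.py <<'E'
import cv2,numpy as np
def cloud(d):
    K=d['camera_matrix'];P=d['pose'];z=d['z_map'];v,u=np.indices(z.shape)
    c=np.stack([(u-K[0,2])/K[0,0]*z,-(v-K[1,2])/K[1,1]*z,-z],-1)
    w=c@P[:3,:3].T+P[:3,3];w[z==0]=np.nan;return w
def ray(d,u,v,h):
    K=d['camera_matrix'];P=d['pose'];r=P[:3,:3]@np.array([(u-K[0,2])/K[0,0],-(v-K[1,2])/K[1,1],-1])
    return P[:3,3]+r*(h-P[2,3])/r[2]
def hsv(d): return cv2.cvtColor(d['image'],cv2.COLOR_RGB2HSV)
def rect(p): 
    (c,s,a)=cv2.minAreaRect((p[:,:2]*1000).astype(np.float32));return np.round(c,1),np.round(s,1),round(a,1)
E
python3 - <<'E'
from h import *
for n in('top','side'):
    d=np.load(f'pics/{n}0.npz');w=cloud(d);H=hsv(d)
    blue=(H[...,0]>100)&(H[...,0]<128)&(H[...,1]>120)
    grey=(H[...,1]<70)
    red=((H[...,0]<8)|(H[...,0]>172))&(H[...,1]>150)
    X,Y,Z=w[...,0],w[...,1],w[...,2]
    print(n,'desk z',np.nanmedian(Z[(X>.3)&(X<.4)&(Y>-.2)&(Y<.1)]))
    roi=(X>.3)&(X<.65)&(Y<-.1)&(Y>-.5)
    for nm,m in(('blue',(Z>.04)&roi),):
        k,l,st,ce=cv2.connectedComponentsWithStats(m.astype(np.uint8))
        for i in range(1,k):
            if st[i,4]<40:continue
            p=w[l==i];zt=np.percentile(p[:,2],95);t=p[p[:,2]>zt-.008]
            print('box',ce[i].round(),st[i,4],'hue',np.median(H[...,0][l==i]),'ztop',zt.round(4),rect(t))
    rr=(X>.3)&(X<.6)&(Y>-.1)&(Y<.25)
    p=w[rr&red&(Z>.02)];print('red',len(p),np.median(p[:,2]),rect(p[p[:,2]>.04]))
    p=w[rr&(Z>.075)];
    k,l,st,ce=cv2.connectedComponentsWithStats((rr&(Z>.075)).astype(np.uint8))
    for i in range(1,k):
        if st[i,4]>15:
            q=w[l==i];print('plate',st[i,4],np.percentile(q[:,2],90),rect(q))
    m=rr&(Z>.03)&(Z<.042);k,l,st,ce=cv2.connectedComponentsWithStats(m.astype(np.uint8))
    for i in range(1,k):
        if st[i,4]>60: print('tube',st[i,4],rect(w[l==i]))
    m=rr&(Z>.003)&(Z<.01);print('base',rect(w[m&grey]))
    d=dict(d)
    img=d['image'][:,:,::-1]
    c=img[170:280,180:400] if n=='top' else img[140:330,180:330]
    cv2.imwrite(f'pics/{n}c.png',cv2.resize(c,None,fx=3.4,fy=3.4 if n=='top' else 3,interpolation=cv2.INTER_CUBIC))
E
```

```text
top desk z 0.0009922460483431372
box [334. 186.] 410 hue 10.0 ztop 0.1144 (array([ 595. , -283.9]), array([38.7, 89.8]), 75.1)
box [321. 217.] 396 hue 108.0 ztop 0.1149 (array([ 489.1, -238.7]), array([38.1, 89.5]), 85.6)
box [351. 233.] 229 hue 108.0 ztop 0.0894 (array([ 436.8, -341.6]), array([67.4, 28. ]), 44.9)
box [300. 252.] 363 hue 65.0 ztop 0.1146 (array([ 374.6, -164.2]), array([89.3, 37.9]), 29.4)
red 44 0.04835902549827198 (array([462.2,  18.1]), array([27.9, 13.9]), 89.5)
plate 69 0.0916301399742773 (array([526.2, 147.4]), array([  4., 146.]), 89.5)
plate 51 0.08934571742620401 (array([542.3,  73.5]), array([  3.8, 112.2]), 89.1)
tube 280 (array([462.1,  16.6]), array([165.5,  28.1]), 89.6)
base (array([520.6,  62.8]), array([268.6, 158.5]), 89.4)
side desk z 0.0010091560805283173
box [211. 241.] 837 hue 69.0 ztop 0.1116 (array([ 371.7, -165. ]), array([90.4, 41.7]), 29.8)
box [255. 256.] 861 hue 107.0 ztop 0.1113 (array([ 486.7, -238.1]), array([42.8, 89.8]), 84.2)
box [297. 263.] 877 hue 20.0 ztop 0.1111 (array([ 592.6, -282.7]), array([42. , 89.1]), 74.7)
box [243. 293.] 475 hue 105.0 ztop 0.0863 (array([ 434.3, -342. ]), array([71.5, 30.7]), 44.5)
red 24 0.04853927134395486 (array([461.2,  15. ]), array([35.1, 10.1]), 88.5)
plate 150 0.08813894601750731 (array([524.7, 146.9]), array([ 14.6, 150.1]), 88.7)
plate 110 0.08588197067280509 (array([541.5,  73. ]), array([ 13.6, 114.2]), 88.6)
tube 66 (array([559.8, 146.5]), array([76.5, 12.5]), 1.3)
tube 295 (array([460.9,  26.8]), array([195.5,  30.4]), 88.8)
tube 103 (array([540.9,  73.3]), array([ 11.2, 116.8]), 89.6)
base (array([521.7,  57.6]), array([268.3, 159.3]), 89.1)
```

View pics/topc.png

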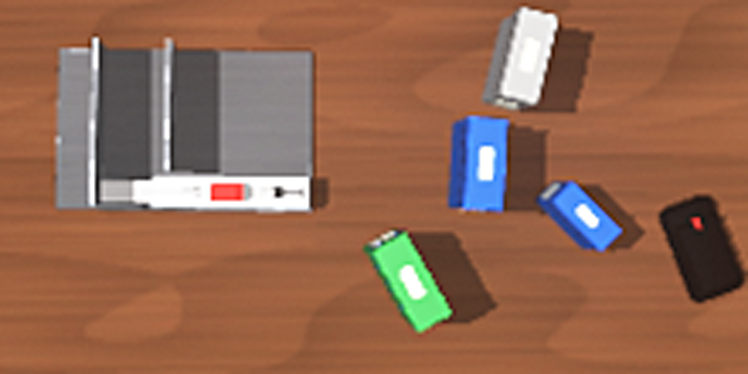

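The crop confirms the larger blue box at top-view pixel (321,217). Its centre is about (488,-238.5) mm with yaw about -5°. The rack's x still disagrees by several mm between features, so I'm taking one sharper edge measurement.

```bash
python3 - <<'E'
from h import *
for n in('top','side'):
    d=np.load(f'pics/{n}0.npz');w=cloud(d);H=hsv(d);X,Y,Z=w[...,0],w[...,1],w[...,2]
    red=(((H[...,0]<8)|(H[...,0]>172))&(H[...,1]>130)&(X>.4)&(X<.5)&(Y>-.05)&(Y<.08)).astype(np.uint8)
    v,u=np.nonzero(red);P=np.array([ray(d,a,b,.0488) for a,b in zip(u,v)])*1000
    print(n,'red n',len(P),'mean',P.mean(0),'min',P.min(0),'max',P.max(0))
    # rack profile across x at several y (world), sampled on horizontal planes
    K=d['camera_matrix'];T=np.linalg.inv(d['pose'])
    g=cv2.cvtColor(d['image'],cv2.COLOR_RGB2GRAY).astype(np.float32)
    def samp(x,y,z):
        c=T[:3,:3]@np.array([x,y,z])+T[:3,3]
        u=K[0,0]*c[0]/-c[2]+K[0,2];vv=K[1,1]*-c[1]/-c[2]+K[1,2]
        return int(cv2.remap(g,np.float32([[u]]),np.float32([[vv]]),1)[0,0])
    xs=range(426,500,4)
    print('tube x',*[f'{x}:{samp(x/1000,-.03,.036)}' for x in xs])
    print('base +x',*[f'{x}:{samp(x/1000,-.03,.006)}' for x in range(584,630,3)])
    print('base -y end',*[f'{y}:{samp(.54,y/1000,.006)}' for y in range(-90,-50,3)])
    print('fixed plate x',*[f'{x}:{samp(x/1000,.0735,.086)}' for x in list(range(464,500,3))+list(range(590,625,3))])
    print('slide plate x',*[f'{x}:{samp(x/1000,.147,.088)}' for x in list(range(430,470,3))+list(range(590,625,3))])
E
```

```text
top red n 44 mean [462.1732949   18.41765548  48.8       ] min [455.14338588   4.16279067  48.8       ] max [469.20074494  32.02825781  48.8       ]
tube x 426:113 430:113 434:114 438:110 442:163 446:230 450:254 454:249 458:219 462:238 466:208 470:252 474:255 478:169 482:129 486:134 490:134 494:136 498:140
base +x 584:136 587:137 590:136 593:135 596:136 599:138 602:140 605:142 608:132 611:114 614:103 617:116 620:111 623:108 626:107 629:106
base -y end -90:117 -87:115 -84:114 -81:115 -78:109 -75:79 -72:108 -69:134 -66:140 -63:137 -60:137 -57:136 -54:136 -51:136
fixed plate x 464:251 467:253 470:255 473:255 476:255 479:184 482:150 485:158 488:173 491:177 494:169 497:154 590:169 593:162 596:163 599:163 602:170 605:178 608:177 611:181 614:174 617:140 620:103 623:104
slide plate x 430:121 433:116 436:110 439:111 442:111 445:110 448:128 451:145 454:138 457:138 460:130 463:127 466:122 469:122 590:244 593:245 596:245 599:244 602:242 605:235 608:228 611:233 614:230 617:174 620:85 623:94
side red n 27 mean [461.13629312  14.08431867  48.8       ] min [4.55597385e+02 1.25971096e-01 4.88000000e+
[... 195 characters left out ...]
:171 498:170
base +x 584:168 587:169 590:168 593:169 596:170 599:171 602:173 605:171 608:165 611:151 614:141 617:138 620:135 623:132 626:130 629:130
base -y end -90:141 -87:140 -84:134 -81:123 -78:115 -75:125 -72:144 -69:164 -66:169 -63:171 -60:171 -57:171 -54:169 -51:169
fixed plate x 464:189 467:172 470:149 473:135 476:133 479:134 482:140 485:161 488:197 491:226 494:230 497:216 590:176 593:191 596:212 599:220 602:219 605:210 608:189 611:168 614:147 617:134 620:130 623:131
slide plate x 430:132 433:133 436:135 439:134 442:131 445:136 448:155 451:175 454:177 457:167 460:161 463:168 466:187 469:204 590:223 593:200 596:182 599:170 602:167 605:172 608:188 611:204 614:199 617:168 620:137 623:130
```

Emit:
send_rows(
  moves="8.7 0 0 0 -0.1 0 0; 8.7 0 0 0 -0.2 0 0; 8.7 0 0 0 -0.295 0 0; 8.7 0 0 0 -0.295 0 0; 8.7 0 0 0 -0.295 0 0; 8.7 0 0 0 -0.295 0 0; 8.7 0 0 0 -0.295 0 0; 8.7 0 0 0 -0.295 0 0",
)

```text
t: 0.77
position: [0.2317, 0.5804, 0.2415]
tool_rot: [[-0.0, 0.996, -0.086], [-0.0, -0.086, -0.996], [-1.0, -0.0, 0.0]]
wrist_force: [-0.0, 0.0, 0.4]
width: 0.0869
```

Emit:
send_rows(
  moves="8.7 0 1.52 3.7 0 0 0; 8.7 0 3.04 7.4 0 0 0; 8.7 0 4.56 11.1 0 0 0; 8.7 0 6.08 14.8 0 0 0; 8.7 0 7.6 18.5 0 0 0; 8.7 0 9.12 22.2 0 0 0; 8.7 0 10.64 25.9 0 0 0; 8.7 0 12.16 29.6 0 0 0",
)

```text
t: 1.43
position: [0.3279, 0.2733, 0.2418]
tool_rot: [[0.0, 0.996, -0.085], [0.001, -0.085, -0.996], [-1.0, 0.0, -0.001]]
wrist_force: [1.5, 0.8, -0.1]
width: 0.0869
```

Emit:
send_rows(
  moves="8.7 0 1.52 3.7 0 0 0; 8.7 0 3.04 7.4 0 0 0; 8.7 0 4.56 11.1 0 0 0; 8.7 0 6.08 14.8 0 0 0; 8.7 0 7.6 18.5 0 0 0; 8.7 0 9.12 22.2 0 0 0; 8.7 0 10.64 25.9 0 0 0; 8.7 0 12.16 29.6 0 0 0",
)

```text
t: 2.1
position: [0.424, -0.032, 0.2421]
tool_rot: [[0.002, 0.996, -0.085], [0.0, -0.085, -0.996], [-1.0, 0.002, -0.001]]
wrist_force: [0.5, 0.8, 0.7]
width: 0.0869
```

Emit:
send_rows(
  moves="8.7 0 1.4 3.5 0 0 0; 8.7 0 2.9 7 0 0 0; 8.7 0 4.3 10.5 0 0 0; 8.7 0 5.7 14 0 0 0; 8.7 0 7.1 17.5 0 0 0; 8.7 1 8.2 20.2 0 0 0; 8.7 4 8.2 20.2 0 0 0; 8.7 5 8.2 20.2 0 0 0",
)

```text
t: 2.77
position: [0.4866, -0.2391, 0.1879]
tool_rot: [[-0.006, 0.996, -0.089], [0.002, -0.089, -0.996], [-1.0, -0.006, -0.002]]
wrist_force: [-1.4, 0.6, -2.2]
width: 0.0866
```

Emit:
send_rows(
  moves="8.7 2.5 0 0 0 0 0; 8.7 5 0 0 0 0 0; 8.7 7 0 0 0 0 0; 8.7 8 0 0 0 0 0; 8.7 8.5 0 0 0 0 0; 8.7 8.5 0 0 0 0 0; 8.7 8.5 0 0 0 0 0; 8.7 8.5 0 0 0 0 0",
)

```text
t: 3.43
position: [0.4895, -0.2383, 0.108]
tool_rot: [[0.003, 0.996, -0.084], [-0.001, -0.084, -0.996], [-1.0, 0.003, 0.001]]
wrist_force: [-0.1, 0.0, 0.4]
width: 0.0872
```

```bash
python3 - <<'E'
from rig import ctrl
from h import *
s=ctrl.sense();print(s['t'],s['position'],s['wrist_force'],s['width'])
a=ctrl.snapshot('top');b=ctrl.snapshot('side')
A=cv2.resize(a['image'][170:270,270:400],None,fx=3,fy=3);B=cv2.resize(b['image'][190:310,190:340],None,fx=2.5,fy=2.5)
cv2.imwrite('pics/g1.png',np.hstack([A,B])[:,:,::-1])
E
```

```text
3.4333 [ 0.48946714 -0.23826795  0.10802283] [-0.11321375  0.03129964  0.42494673] 0.08723123721190378
```

View pics/g1.png

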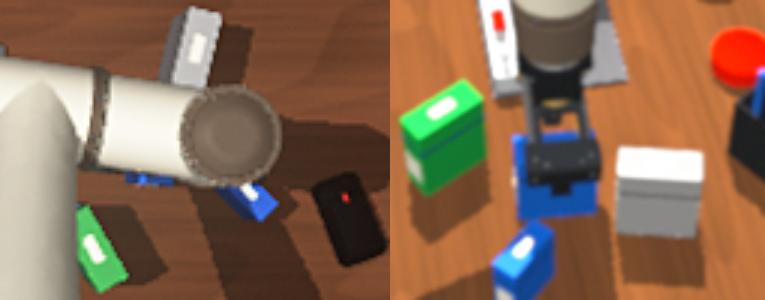

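The side view shows the fingers straddling the large blue box, clear of its neighbours. Closing 3 mm lower.

Emit:
send_rows(
  moves="8.7 0.3 0 0 0 0 0; 3 0.3 0 0 0 0 0; 3 0.3 0 0 0 0 0; 3 0.3 0 0 0 0 0; 3 0.3 0 0 0 0 0; 3 0.3 0 0 0 0 0; 3 0.3 0 0 0 0 0; 3 0.3 0 0 0 0 0",
)

```text
t: 4.2
position: [0.4885, -0.2383, 0.1035]
tool_rot: [[-0.0, 0.996, -0.085], [-0.0, -0.085, -0.996], [-1.0, -0.0, 0.0]]
wrist_force: [0.2, -0.9, 0.7]
width: 0.048
```

Emit:
send_rows(
  moves="3 0 0 0 0 0 0; 3 0 0 0 0 0 0; 3 -0.5 0 0 0 0 0; 3 -1.5 0 0 0 0 0; 3 -3 0 0 0 0 0; 3 -5 0 0 0 0 0; 3 -7 0 0 0 0 0; 3 -9 0 0 0 0 0",
)

```text
t: 4.87
position: [0.4882, -0.2382, 0.1951]
tool_rot: [[0.0, 0.996, -0.085], [-0.0, -0.085, -0.996], [-1.0, 0.0, 0.0]]
wrist_force: [0.1, -0.5, -2.2]
width: 0.0381
```

Emit:
send_rows(
  moves="3 -1 0 -0.5 0 0 0; 3 -2 0.1 -2 0 0 0; 3 -2 0.4 -5.3 0 0 0; 3 -2 0.7 -8.7 0 0 0; 3 -2 0.9 -12.1 0 0 0; 3 -2 1.2 -15.5 0 0 0; 3 -2 1.4 -18.9 0 0 0; 3 -2 1.7 -22.3 0 0 0",
)

```text
t: 5.53
position: [0.5237, -0.0156, 0.2137]
tool_rot: [[-0.0, 0.996, -0.085], [0.0, -0.085, -0.996], [-1.0, -0.0, -0.0]]
wrist_force: [0.3, 0.2, -2.3]
width: 0.0379
```

Emit:
send_rows(
  moves="3 0 0.3 -3.4 0 0 0; 3 0 0.5 -6.8 -0.02 0 0; 3 0 0.7 -9.5 -0.05 0 0; 3 0 0.8 -11 -0.073 0 0; 3 0 0.9 -12 -0.073 0 0; 3 0 0.9 -12 -0.073 0 0; 3 0 0.9 -12 -0.073 0 0; 3 0 0.9 -12 -0.073 0 0",
)

```text
t: 6.2
position: [0.543, 0.1002, 0.2134]
tool_rot: [[-0.001, 1.0, -0.013], [-0.0, -0.013, -1.0], [-1.0, -0.001, 0.0]]
wrist_force: [-0.6, 0.1, -1.8]
width: 0.0379
```

```bash
python3 - <<'E'
from rig import ctrl
from h import *
s=ctrl.sense();print(s['t'],s['position'],s['wrist_force'],s['width'])
b=ctrl.snapshot('side');a=ctrl.snapshot('top')
w=cloud(b);H=hsv(b);X,Y,Z=w[...,0],w[...,1],w[...,2]
bl=(H[...,0]>100)&(H[...,0]<128)&(H[...,1]>120)&(X>.4)&(X<.65)&(Y>0)&(Y<.2)
p=w[bl];print(p.min(0),p.max(0),np.percentile(p,[2,50,98],axis=0))
cv2.imwrite('pics/p1.png',cv2.resize(b['image'][100:260,190:330],None,fx=3.7,fy=3.7)[:,:,::-1])
E
```

```text
6.2 [0.54300966 0.10023041 0.21344293] [-0.64285272  0.07315719 -1.78316346] 0.03785388866413815
[0.49617046 0.00533476 0.108549  ] [0.58388574 0.11586324 0.30669861] [[0.4980308  0.01283126 0.11440516]
 [0.53519546 0.08142982 0.16795217]
 [0.58256145 0.1050633  0.2876924 ]]
```

View pics/p1.png

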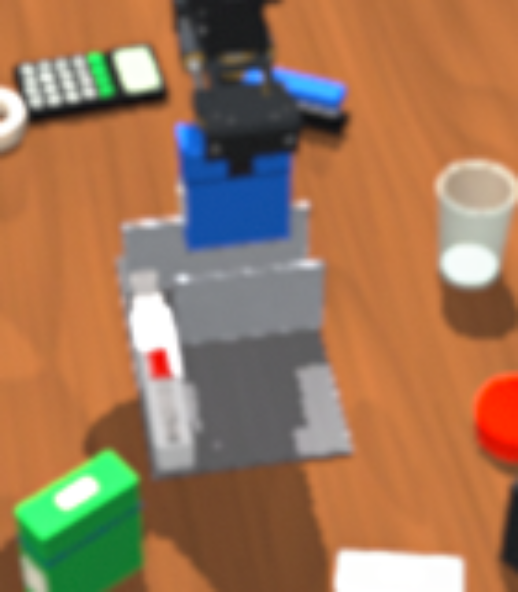

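The side view shows the box hanging above the gap, upright. Its -y face is about 6 mm inside the fixed plate, and its x centre is about 541 mm. I'll shift it 2 mm in +y and lower it.

Emit:
send_rows(
  moves="3 1 0 -0.2 0 0 0; 3 2.5 0 -0.2 0 0 0; 3 4 0 -0.2 0 0 0; 3 5.5 0 -0.2 0 0 0; 3 7 0 -0.2 0 0 0; 3 8.2 0 -0.2 0 0 0; 3 9 0 -0.2 0 0 0; 3 9.4 0 -0.2 0 0 0",
)

```text
t: 6.97
position: [0.5426, 0.1026, 0.1178]
tool_rot: [[-0.003, 1.0, -0.013], [-0.001, -0.013, -1.0], [-1.0, -0.003, 0.001]]
wrist_force: [0.1, 0.2, -1.0]
width: 0.0378
```

Emit:
send_rows(
  moves="3 0.1 0 0 0 0 0; 3 0.3 0 0 0 0 0; 3 0.5 0 0 0 0 0; 3 0.6 0 0 0 0 0; 3 0.7 0 0 0 0 0; 3 0.8 0 0 0 0 0; 3 0.85 0 0 0 0 0; 3 0.85 0 0 0 0 0",
)

```text
t: 7.63
position: [0.5434, 0.1034, 0.1111]
tool_rot: [[-0.0, 1.0, -0.012], [0.0, -0.012, -1.0], [-1.0, -0.0, -0.0]]
wrist_force: [0.3, 0.1, -2.3]
width: 0.0372
```

Emit:
send_rows(
  moves="3 0.03 0 0 0 0 0; 3 0.06 0 0 0 0 0; 3 0.09 0 0 0 0 0; 3 0.12 0 0 0 0 0; 3 0.15 0 0 0 0 0; 3 0.18 0 0 0 0 0; 3 0.18 0 0 0 0 0; 3 0.18 0 0 0 0 0",
)

```text
t: 8.3
position: [0.5435, 0.1034, 0.1095]
tool_rot: [[0.0, 1.0, -0.012], [-0.0, -0.012, -1.0], [-1.0, 0.0, 0.0]]
wrist_force: [-1.5, 0.9, 0.8]
width: 0.0377
```

Emit:
send_rows(
  moves="4.5 0 0 0 0 0 0; 5.5 0 0 0 0 0 0; 6 0 0 0 0 0 0; 6 0 0 0 0 0 0; 6 -0.5 0 0 0 0 0; 6 -2 0 0 0 0 0; 6 -4.5 0 0 0 0 0; 6 -7.5 0 0 0 0 0",
)

```text
t: 8.97
position: [0.5424, 0.1029, 0.1839]
tool_rot: [[-0.004, 1.0, -0.012], [-0.002, -0.012, -1.0], [-1.0, -0.004, 0.002]]
wrist_force: [0.1, 0.1, -0.1]
width: 0.0598
```

```bash
cat > m.py <<'E'
from rig import ctrl
from h import *
def meas(pic=None):
    s=ctrl.sense();print(s['t'],s['position'],np.round(s['wrist_force'],1),s['width'])
    b=ctrl.snapshot('side');a=ctrl.snapshot('top')
    for n,d in(('side',b),('top',a)):
        w=cloud(d);X,Y,Z=w[...,0],w[...,1],w[...,2];H=hsv(d)
        m=(X>.42)&(X<.64)&(Y>0)&(Y<.25)
        t=w[m&(Z>.104)&(Z<.118)&(H[...,2]>60)]
        if len(t)>5: print(n,'boxtop',len(t),rect(t),np.ptp(t[:,2]))
        red=(((H[...,0]<8)|(H[...,0]>172))&(H[...,1]>130)&(X>.44)&(X<.48)&(Y>-.06)&(Y<.08)&(Z<.06))
        if red.sum():
            v,u=np.nonzero(red);P=np.array([ray(d,i,j,.0488) for i,j in zip(u,v)])*1000
            print(n,'red',len(P),P.mean(0)[:2].round(1),'z',np.percentile(Z[red],[10,50,90]).round(4))
        q=w[(X>.44)&(X<.49)&(Y>.06)&(Y<.2)&(Z>.065)&(Z<.1)]
        if len(q): print(n,'slideplate y',np.median(q[:,1]).round(4),len(q))
        q=w[m&(X>.6)&(Y>.1)&(Y<.2)&(Z>.065)&(Z<.1)]
        if len(q): print(n,'slideplate +x y',np.median(q[:,1]).round(4),len(q))
    if pic:
        A=cv2.resize(a['image'][170:250,190:310],(600,400),interpolation=2);B=cv2.resize(b['image'][100:260,190:330],(200,228))
        B=cv2.resize(b['image'][130:250,205:305],(480,400)[:2] if 0 else (200,240))
        cv2.imwrite(f'pics/{pic}.png',cv2.resize(b['image'][120:250,200:320],(600,650)[:1]+(600,),interpolation=2)[:,:,::-1])
        cv2.imwrite(f'pics/{pic}t.png',A[:,:,::-1])
E
python3 -c "from m import *;meas('a')"
```

```text
8.9667 [0.54243069 0.1028523  0.18386946] [ 0.1  0.1 -0.1] 0.05980541611073386
side boxtop 259 (array([541.5,  99.6]), array([89.9, 50.2]), 0.1) 0.013956840713382324
side red 37 [460.4  15.2] z [0.0449 0.0487 0.0539]
side slideplate y 0.1482 82
side slideplate +x y 0.1474 25
top boxtop 63 (array([522.8, 101.7]), array([34.4, 49.2]), 85.3) 0.0132578763026856
top red 44 [462.3  18.4] z [0.0467 0.0488 0.0515]
top slideplate y 0.1473 24
```

```bash
python3 -c "
from rig import ctrl;print(ctrl.sense()['joint_positions'])"
```

```text
[ 0.48096852  0.30714822 -0.24699137  0.00238244 -1.00526646  1.07807398]
```

View pics/a.png

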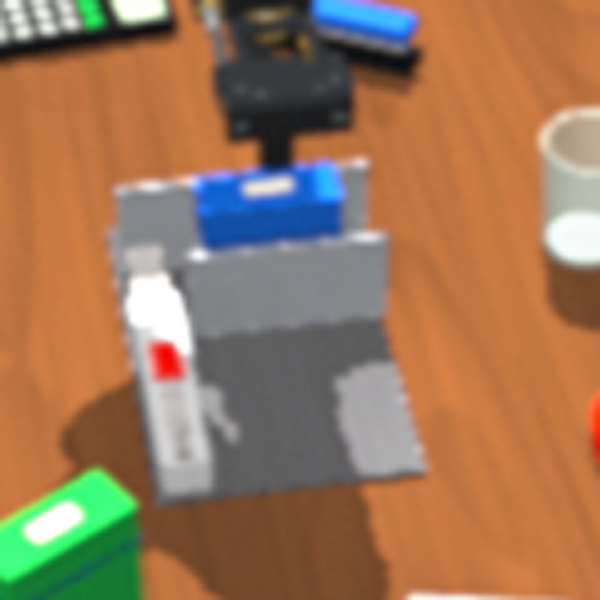

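The picture shows the blue box upright between the plates. Now going to the button with the gripper closed and turned 90°.

Emit:
send_rows(
  moves="4 -2 0 0 0.12 0 0; 2 -3 -0.5 0.5 0.24 0 0; 0 -3 -2 2 0.36 0 0; 0 -3 -4 4 0.48 0 0; 0 -3 -6 6.5 0.6 0 0; 0 -3 -7.5 8.5 0.72 0 0; 0 -3 -8.06 8.87 0.84 0 0; 0 -3 -8.06 8.87 0.96 0 0",
)

```text
t: 9.73
position: [0.46, 0.0142, 0.2145]
tool_rot: [[-0.0, 0.558, -0.83], [0.0, -0.83, -0.558], [-1.0, -0.0, 0.0]]
wrist_force: [-0.2, -0.4, 0.6]
width: 0.0145
```

Emit:
send_rows(
  moves="0 2 0 0 0.12 0 0; 0 4 0 0 0.24 0 0; 0 6 0 0 0.36 0 0; 0 8 0 0 0.48 0 0; 0 10 0 0 0.6 0 0; 0 11.5 0 0 0.61 0 0; 0 12 0 0 0.61 0 0; 0 12 0 0 0.61 0 0",
)

```text
t: 10.4
position: [0.4611, 0.0153, 0.0932]
tool_rot: [[-0.003, -0.01, -1.0], [-0.001, -1.0, 0.01], [-1.0, 0.001, 0.003]]
wrist_force: [0.1, 0.4, 1.3]
width: 0.0007
```

```bash
python3 -c "from m import *;meas('b')"
```

```text
10.4 [0.46105008 0.01527235 0.0932038 ] [0.1 0.4 1.3] 0.0006776733703869652
side boxtop 61 (array([513.3,  70.8]), array([182.5,  62.9]), 33.5) 0.013015209389865667
side red 27 [461.1  14.1] z [0.0454 0.0481 0.0506]
side slideplate +x y 0.1457 27
top boxtop 237 (array([544.2, 101.4]), array([36.8, 90.2]), 89.3) 0.013806885530043056
top slideplate y 0.1478 12
top slideplate +x y 0.1445 11
```

View pics/b.png

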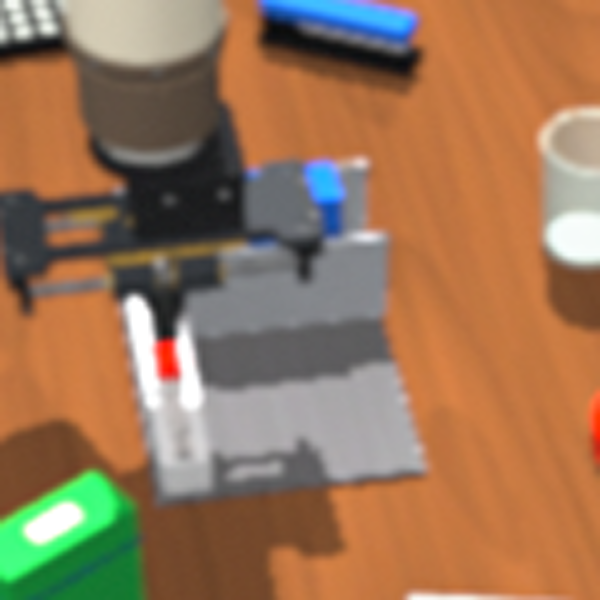

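The side view shows the closed fingertips over the red button at (166,358). Descending slowly onto it.

Emit:
send_rows(
  moves="0 0.5 0 0 0 0 0; 0 1 0 0 0 0 0; 0 1.4 0 0 0 0 0; 0 1.7 0 0 0 0 0; 0 2 0 0 0 0 0; 0 2.2 0 0 0 0 0; 0 2.3 0 0 0 0 0; 0 2.3 0 0 0 0 0",
)

```text
t: 11.17
position: [0.462, 0.0158, 0.0711]
tool_rot: [[0.0, -0.011, -1.0], [0.0, -1.0, 0.011], [-1.0, -0.0, -0.0]]
wrist_force: [-0.3, 1.4, -1.4]
width: 0.0001
```

Emit:
send_rows(
  moves="0 0.05 0 0 0 0 0; 0 0.1 0 0 0 0 0; 0 0.15 0 0 0 0 0; 0 0.2 0 0 0 0 0; 0 0.25 0 0 0 0 0; 0 0.3 0 0 0 0 0; 0 0.35 0 0 0 0 0; 0 0.4 0 0 0 0 0",
)

```text
t: 11.83
position: [0.4622, 0.0158, 0.0676]
tool_rot: [[0.001, -0.011, -1.0], [0.0, -1.0, 0.011], [-1.0, -0.0, -0.001]]
wrist_force: [-0.5, 3.0, 4.8]
width: 0.0004
```

Emit:
send_rows(
  moves="0 0.03 0 0 0 0 0; 0 0.06 0 0 0 0 0; 0 0.09 0 0 0 0 0; 0 0.12 0 0 0 0 0; 0 0.15 0 0 0 0 0; 0 0.18 0 0 0 0 0; 0 0.2 0 0 0 0 0; 0 0.2 0 0 0 0 0",
)

```text
t: 12.5
position: [0.4622, 0.0157, 0.0657]
tool_rot: [[0.001, -0.011, -1.0], [0.0, -1.0, 0.011], [-1.0, -0.0, -0.001]]
wrist_force: [-1.2, 3.6, 6.1]
width: 0.0004
```

```bash
python3 -c "from m import *;meas('c')"
```

```text
12.5 [0.46215738 0.01574675 0.06565797] [-1.2  3.6  6.1] 0.0003870135473725184
side boxtop 118 (array([533.2,  59.3]), array([158.2,  65.3]), 60.6) 0.013615189910703984
side red 14 [460.4   3.3] z [0.043  0.0488 0.0538]
side slideplate y 0.148 2
side slideplate +x y 0.1454 24
top boxtop 251 (array([544.3, 101.3]), array([36.8, 90.2]), 90.0) 0.013974335677428007
top slideplate y 0.1476 14
top slideplate +x y 0.1448 10
```

```bash
python3 -c "
from m import *
b=ctrl.snapshot('side')
cv2.imwrite('pics/c2.png',cv2.resize(b['image'][165:235,205:275],(700,600),interpolation=cv2.INTER_CUBIC)[:,:,::-1]);print(ctrl.sense()['wrist_force'],ctrl.sense()['moment'])"
```

```text
[-0.55861126  3.61475124  6.11209772] [ 1.07966107  0.32654492 -0.02814698]
```

View pics/c2.png

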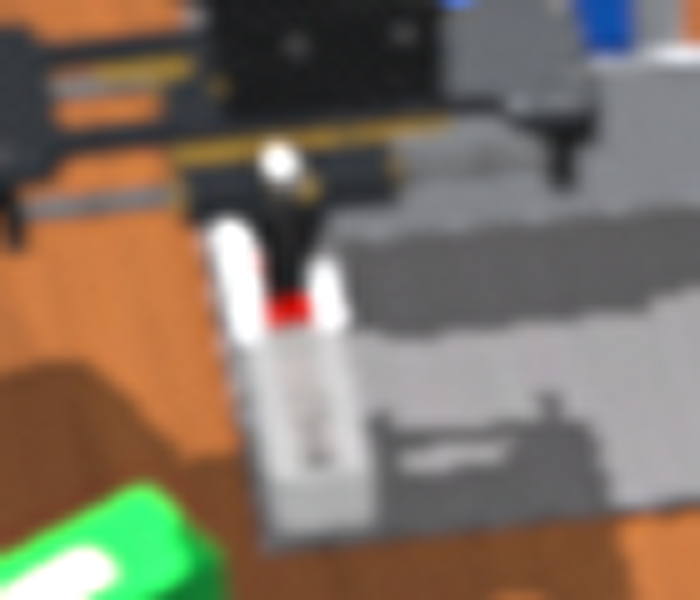

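The fingertip is on the flat at (285,290), with the red lip showing in front of it at (288,310). I'll ease off +y by 1 mm and press further.

Emit:
send_rows(
  moves="0 0 -0.05 0 0 0 0; 0 0 -0.1 0 0 0 0; 0 0.05 -0.1 0 0 0 0; 0 0.1 -0.1 0 0 0 0; 0 0.15 -0.1 0 0 0 0; 0 0.2 -0.1 0 0 0 0; 0 0.25 -0.1 0 0 0 0; 0 0.25 -0.1 0 0 0 0",
)

```text
t: 13.32
position: [0.4622, 0.0162, 0.0633]
tool_rot: [[0.001, -0.01, -1.0], [-0.001, -1.0, 0.01], [-1.0, 0.001, -0.001]]
wrist_force: [-0.8, 1.2, 7.7]
width: 0.0007
```

Emit:
send_rows(
  moves="0 0.04 0 0 0 0 0; 0 0.08 0 0 0 0 0; 0 0.12 0 0 0 0 0; 0 0.15 0 0 0 0 0; 0 0.15 0 0 0 0 0; 0 0.15 0 0 0 0 0; 0 0.15 0 0 0 0 0; 0 0.15 0 0 0 0 0",
)

```text
t: 13.98
position: [0.4621, 0.0162, 0.062]
tool_rot: [[0.001, -0.01, -1.0], [-0.001, -1.0, 0.01], [-1.0, 0.001, -0.001]]
wrist_force: [-0.9, 0.3, 9.1]
width: 0.0006
```

Emit:
send_rows(
  moves="0 0.02 0.05 0 0 0 0; 0 0.02 0.1 0 0 0 0; 0 0.02 0.15 0 0 0 0; 0 0.02 0.2 0 0 0 0; 0 0.02 0.25 0 0 0 0; 0 0.02 0.3 0 0 0 0; 0 0.02 0.35 0 0 0 0; 0 0.02 0.4 0 0 0 0",
)

```text
t: 14.65
position: [0.4621, 0.0122, 0.0619]
tool_rot: [[0.001, -0.01, -1.0], [-0.001, -1.0, 0.01], [-1.0, 0.001, -0.001]]
wrist_force: [-1.4, -0.2, 9.5]
width: 0.0003
```

Emit:
send_rows(
  moves="0 0 0.05 0 0 0 0; 0 0 0.1 0 0 0 0; 0 0 0.15 0 0 0 0; 0 0 0.2 0 0 0 0; 0 0 0.25 0 0 0 0; 0 0 0.3 0 0 0 0; 0 0 0.35 0 0 0 0; 0 0 0.4 0 0 0 0",
)

```text
t: 15.32
position: [0.462, 0.0082, 0.0619]
tool_rot: [[0.001, -0.01, -1.0], [-0.001, -1.0, 0.01], [-1.0, 0.001, -0.001]]
wrist_force: [-1.0, 0.6, 10.3]
width: 0.0004
```

```bash
python3 -c "from m import *;meas('d')"
```

```text
15.3167 [0.46203934 0.00819407 0.06188424] [-1.   0.6 10.3] 0.00044815658376237406
side boxtop 143 (array([517.2,  76.3]), array([162.9,  61.2]), 33.2) 0.013585007108475988
side red 13 [460.1  -5.8] z [0.0423 0.0464 0.0507]
side slideplate +x y 0.1378 28
top boxtop 232 (array([544.3, 101.4]), array([36.8, 90. ]), 89.8) 0.013264943111780614
top slideplate y 0.1407 14
top slideplate +x y 0.1378 10
```

Both cameras show the sliding plate about 7 mm closed. Going 3 mm further, then lifting off so the button stays caught.

Emit:
send_rows(
  moves="0 0 0.05 0 0 0 0; 0 0 0.1 0 0 0 0; 0 0 0.15 0 0 0 0; 0 0 0.2 0 0 0 0; 0 0 0.25 0 0 0 0; 0 0 0.3 0 0 0 0; 0 0 0.3 0 0 0 0; 0 0 0.3 0 0 0 0",
)

```text
t: 16.08
position: [0.462, 0.0051, 0.0619]
tool_rot: [[0.001, -0.01, -1.0], [-0.001, -1.0, 0.01], [-1.0, 0.001, -0.001]]
wrist_force: [-1.3, 0.1, 8.9]
width: 0.0008
```

Emit:
send_rows(
  moves="0 -0.1 0 0 0 0 0; 0 -0.2 0 0 0 0 0; 0 -0.4 0 0 0 0 0; 0 -0.8 -0.1 0 0 0 0; 0 -2 -0.1 0 0 0 0; 0 -5 -0.1 0 0 0 0; 0 -9 -0.1 0 0 0 0; 0 -12 -0.1 0 0 0 0",
)

```text
t: 16.75
position: [0.4615, 0.0062, 0.1831]
tool_rot: [[-0.0, -0.011, -1.0], [-0.001, -1.0, 0.011], [-1.0, 0.001, 0.0]]
wrist_force: [1.1, 0.5, -0.1]
width: 0.0007
```

```bash
python3 -c "from m import *;meas('e')"
```

```text
16.75 [0.46145532 0.00620155 0.18313674] [ 1.1  0.5 -0.1] 0.0006629445413184284
side boxtop 217 (array([541.4,  99.5]), array([91.3, 42.1]), 4.2) 0.01353011194506637
side red 25 [460.3  -2.9] z [0.0392 0.0418 0.0466]
side slideplate y 0.1323 24
side slideplate +x y 0.1347 28
top boxtop 241 (array([544.3, 102.9]), array([33.9, 89.9]), 89.9) 0.013769493985164027
top slideplate y 0.1384 9
top slideplate +x y 0.1347 10
```

Both cameras agree the plate has closed about 10.4 mm, and the button is still caught down at about z = 42 mm. Moving round to the outer face of the sliding plate.

Emit:
send_rows(
  moves="0 0 -2 -0.8 0 0 0; 0 0 -5.5 -2.2 0 0 0; 0 0 -9 -3.7 0 0 0; 0 0 -12 -5 0 0 0; 0 0 -14.5 -6 0 0 0; 0 0 -15.95 -6.48 0 0 0; 0 0 -15.95 -6.48 0 0 0; 0 1 -15.95 -6.48 0 0 0",
)

```text
t: 17.52
position: [0.5287, 0.1658, 0.1716]
tool_rot: [[0.002, -0.01, -1.0], [0.001, -1.0, 0.01], [-1.0, -0.001, -0.002]]
wrist_force: [0.2, -0.5, -0.4]
width: 0.0002
```

Emit:
send_rows(
  moves="0 1.5 0 0 0 0 0; 0 3 0 0 0 0 0; 0 5 0 0 0 0 0; 0 7 0 0 0 0 0; 0 8.5 0 0 0 0 0; 0 9.3 0 0 0 0 0; 0 9.3 0 0 0 0 0; 0 9.3 0 0 0 0 0",
)

```text
t: 18.18
position: [0.528, 0.1644, 0.0779]
tool_rot: [[-0.001, -0.012, -1.0], [-0.001, -1.0, 0.012], [-1.0, 0.001, 0.001]]
wrist_force: [-0.1, -0.0, -0.5]
width: 0.0003
```

Emit:
send_rows(
  moves="0 0 0.2 0 0 0 0; 0 0 0.4 0 0 0 0; 0 0 0.6 0 0 0 0; 0 0 0.8 0 0 0 0; 0 0 1 0 0 0 0; 0 0 1.1 0 0 0 0; 0 0 1.2 0 0 0 0; 0 0 1.3 0 0 0 0",
)

```text
t: 18.85
position: [0.5281, 0.1523, 0.0781]
tool_rot: [[0.0, -0.011, -1.0], [0.0, -1.0, 0.011], [-1.0, -0.0, -0.0]]
wrist_force: [-0.1, 0.2, -0.7]
width: 0.0003
```

Emit:
send_rows(
  moves="0 0 0.06 0 0 0 0; 0 0 0.12 0 0 0 0; 0 0 0.18 0 0 0 0; 0 0 0.24 0 0 0 0; 0 0 0.3 0 0 0 0; 0 0 0.36 0 0 0 0; 0 0 0.42 0 0 0 0; 0 0 0.48 0 0 0 0",
)

```text
t: 19.52
position: [0.5281, 0.1489, 0.0781]
tool_rot: [[0.001, -0.011, -1.0], [0.002, -1.0, 0.011], [-1.0, -0.002, -0.001]]
wrist_force: [-2.0, 5.9, 0.6]
width: 0.0004
```

```bash
python3 -c "from m import *;meas('f')"
```

```text
19.5167 [0.52810487 0.14892559 0.07806605] [-2.   5.9  0.6] 0.0004120990791475261
side boxtop 276 (array([542.7, 112.6]), array([70.4, 89.8]), 83.6) 0.013953444324356523
side red 39 [460.4  -2.2] z [0.0392 0.0426 0.0471]
side slideplate y 0.135 79
side slideplate +x y 0.1322 26
top boxtop 175 (array([544.3,  99.5]), array([90.3, 32.8]), 0.1) 0.012881862026539403
top red 45 [462.1   4.2] z [0.0396 0.0434 0.0472]
top slideplate y 0.0747 2
```

Emit:
send_rows(
  moves="0 0 0.05 0 0 0 0; 0 0 0.1 0 0 0 0; 0 0 0.15 0 0 0 0; 0 0 0.2 0 0 0 0; 0 0 0.25 0 0 0 0; 0 0 0.3 0 0 0 0; 0 0 0.35 0 0 0 0; 0 0 0.4 0 0 0 0",
)

```text
t: 20.28
position: [0.528, 0.1449, 0.0781]
tool_rot: [[0.001, -0.011, -1.0], [0.002, -1.0, 0.011], [-1.0, -0.002, -0.001]]
wrist_force: [-2.4, 7.0, -0.8]
width: 0.0005
```

```bash
python3 -c "from m import *;meas('g')"
```

```text
20.2833 [0.52803409 0.14494027 0.07805617] [-2.4  7.  -0.8] 0.0005135832961876816
side boxtop 275 (array([542.3, 107.8]), array([60.6, 89.7]), 82.2) 0.013866706846151322
side red 39 [460.3  -5.5] z [0.0397 0.0431 0.0466]
side slideplate y 0.1304 87
side slideplate +x y 0.1293 22
top boxtop 154 (array([544.1,  98. ]), array([28.1, 90.3]), 87.2) 0.013737760324956882
top red 45 [462.    0.7] z [0.041  0.0437 0.0466]
top slideplate y 0.0747 3
```

Emit:
send_rows(
  moves="0 0 0.03 0 0 0 0; 0 0 0.06 0 0 0 0; 0 0 0.09 0 0 0 0; 0 0 0.12 0 0 0 0; 0 0 0.15 0 0 0 0; 0 0 0.18 0 0 0 0; 0 0 0.21 0 0 0 0; 0 0 0.24 0 0 0 0",
)

```text
t: 21.05
position: [0.528, 0.1426, 0.0781]
tool_rot: [[0.001, -0.011, -1.0], [0.002, -1.0, 0.011], [-1.0, -0.002, -0.001]]
wrist_force: [-2.3, 6.2, 0.4]
width: 0.0003
```

Emit:
send_rows(
  moves="0 0 0.02 0 0 0 0; 0 0 0.04 0 0 0 0; 0 0 0.06 0 0 0 0; 0 0 0.08 0 0 0 0; 0 0 0.1 0 0 0 0; 0 0 0.12 0 0 0 0; 0 0 0.14 0 0 0 0; 0 0 0.16 0 0 0 0",
)

```text
t: 21.72
position: [0.528, 0.1409, 0.0781]
tool_rot: [[0.001, -0.011, -1.0], [0.002, -1.0, 0.011], [-1.0, -0.002, -0.001]]
wrist_force: [-1.3, 5.9, 0.6]
width: 0.0005
```

Emit:
send_rows(
  moves="0 0 0.02 0 0 0 0; 0 0 0.04 0 0 0 0; 0 0 0.06 0 0 0 0; 0 0 0.08 0 0 0 0; 0 0 0.1 0 0 0 0; 0 0 0.12 0 0 0 0; 0 0 0.14 0 0 0 0; 0 0 0.16 0 0 0 0",
)

```text
t: 22.38
position: [0.5279, 0.1393, 0.0781]
tool_rot: [[0.001, -0.011, -1.0], [0.002, -1.0, 0.011], [-1.0, -0.002, -0.001]]
wrist_force: [-1.6, 5.7, 0.1]
width: 0.0007
```

```bash
python3 -c "from m import *;meas('h')"
```

```text
22.3833 [0.52794199 0.13931188 0.07806285] [-1.6  5.7  0.1] 0.0006760289701094923
side boxtop 284 (array([542.1, 109. ]), array([57.5, 91.1]), 87.7) 0.013645189418916015
side red 39 [460.6 -11. ] z [0.0396 0.0425 0.0471]
side slideplate y 0.125 84
side slideplate +x y 0.123 22
top boxtop 124 (array([544.2,  94.7]), array([90. , 23.3]), 0.1) 0.01332233102467617
top red 49 [461.9  -4.2] z [0.0384 0.0432 0.047 ]
top slideplate y 0.0747 2
```

Emit:
send_rows(
  moves="0 0 0.02 0 0 0 0; 0 0 0.04 0 0 0 0; 0 0 0.06 0 0 0 0; 0 0 0.08 0 0 0 0; 0 0 0.1 0 0 0 0; 0 0 0.12 0 0 0 0; 0 0 0.14 0 0 0 0; 0 0 0.16 0 0 0 0",
)

```text
t: 23.15
position: [0.5279, 0.1378, 0.0781]
tool_rot: [[0.001, -0.011, -1.0], [0.002, -1.0, 0.011], [-1.0, -0.002, -0.001]]
wrist_force: [-2.8, 5.3, 0.6]
width: 0.0003
```

Emit:
send_rows(
  moves="0 0 0.02 0 0 0 0; 0 0 0.04 0 0 0 0; 0 0 0.06 0 0 0 0; 0 0 0.08 0 0 0 0; 0 0 0.1 0 0 0 0; 0 0 0.12 0 0 0 0; 0 0 0.14 0 0 0 0; 0 0 0.16 0 0 0 0",
)

```text
t: 23.82
position: [0.5279, 0.1363, 0.0781]
tool_rot: [[0.001, -0.011, -1.0], [0.002, -1.0, 0.011], [-1.0, -0.002, -0.001]]
wrist_force: [-3.1, 6.8, 0.5]
width: 0.0005
```

Emit:
send_rows(
  moves="0 0 0.02 0 0 0 0; 0 0 0.04 0 0 0 0; 0 0 0.06 0 0 0 0; 0 0 0.08 0 0 0 0; 0 0 0.1 0 0 0 0; 0 0 0.12 0 0 0 0; 0 0 0.14 0 0 0 0; 0 0 0.16 0 0 0 0",
)

```text
t: 24.48
position: [0.5279, 0.1335, 0.078]
tool_rot: [[0.0, -0.011, -1.0], [0.001, -1.0, 0.011], [-1.0, -0.001, -0.0]]
wrist_force: [-2.8, 5.6, -0.1]
width: 0.0006
```

```bash
python3 -c "from m import *;meas('i')"
```

```text
24.4833 [0.52785402 0.13347327 0.07804172] [-2.8  5.6 -0.1] 0.0005716599566470154
side boxtop 268 (array([541.6, 106.6]), array([63.2, 89.7]), 86.5) 0.0136608359980801
side red 41 [460.7 -13.8] z [0.0451 0.0489 0.0518]
side slideplate y 0.1192 82
side slideplate +x y 0.117 29
top boxtop 116 (array([544. ,  89.4]), array([89.9, 20.3]), 0.2) 0.00783255726615395
top red 45 [462.   -9.7] z [0.0442 0.0487 0.0525]
top slideplate y 0.0748 2
```

The button is back up in both cameras (z = 48.7 and 48.9 mm) at about 28 mm of slide, so it has clicked. Backing off.

Emit:
send_rows(
  moves="0 0 -0.1 0 0 0 0; 0 0 -0.4 0 0 0 0; 0 0 -1 0 0 0 0; 0 0 -2 0 0 0 0; 0 0 -3 0 0 0 0; 0 -1 -4 0 0 0 0; 0 -4 -5 0 0 0 0; 0 -8 -6 0 0 0 0",
)

```text
t: 25.25
position: [0.5266, 0.1933, 0.1558]
tool_rot: [[-0.007, -0.011, -1.0], [-0.004, -1.0, 0.011], [-1.0, 0.005, 0.007]]
wrist_force: [-0.1, 0.7, -0.2]
width: 0.0005
```

Emit:
send_rows(
  moves="0 -2 -3 0 0 0 0; 0 -4 -7 0 0 0 0; 0 -6 -11 0 0 0 0; 0 -8 -14 0 0 0 0; 0 -9 -16 0 0 0 0; 0 -9 -17 0 0 0 0; 0 -9 -17 0 0 0 0; 0 -9 -17 0 0 0 0",
)

```text
t: 25.92
position: [0.5295, 0.3628, 0.2463]
tool_rot: [[-0.003, -0.011, -1.0], [-0.002, -1.0, 0.011], [-1.0, 0.002, 0.003]]
wrist_force: [-0.1, -1.1, -1.0]
width: 0.0006
```

```bash
python3 - <<'E'
from m import *
meas('z')
A=cv2.imread('pics/z.png');B=cv2.imread('pics/zt.png')
cv2.imwrite('pics/zz.png',np.hstack([cv2.resize(A,(400,400)),cv2.resize(B,(400,267+133))]))
E
```

```text
25.9167 [0.52946284 0.36284025 0.24630049] [-0.1 -1.1 -1. ] 0.0005970728167931808
side boxtop 273 (array([541.3,  98.9]), array([46.4, 89.3]), 88.5) 0.01393603692514045
side red 29 [461.1 -13.6] z [0.0447 0.0475 0.0538]
side slideplate y 0.1188 80
side slideplate +x y 0.1179 29
top boxtop 244 (array([544.1,  97.9]), array([37. , 90.1]), 89.8) 0.011536204778451964
top red 49 [461.8 -11.1] z [0.0451 0.0494 0.0536]
top slideplate y 0.1188 23
top slideplate +x y 0.1169 10
```

View pics/zz.png

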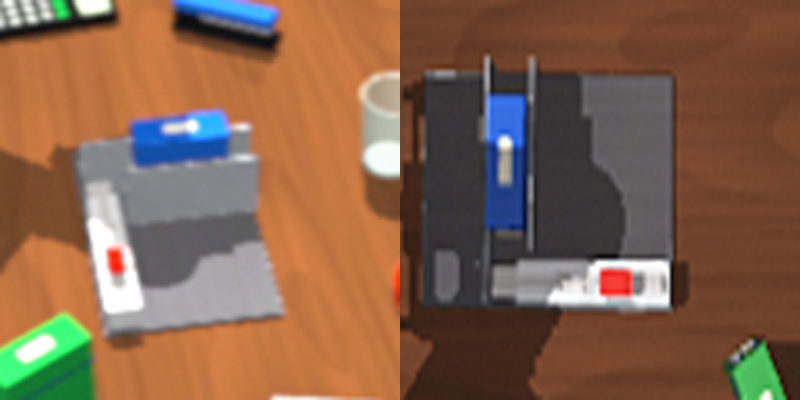

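The final view shows the box upright between the closed-up plates, with the button raised at (615,282) in the right half. The arm is clear of everything, so I'm handing in.

```bash
python3 -c "
from rig import ctrl;print(ctrl.finish_job())"
```

```text
the job is handed in; nothing more can be done
None
```

The blue box is standing upright in the rack between the end plates, and the rack is closed by one hole with the red button up again. I handed the job in at about 26 s of robot time.

- **Box:** I set it down on the base plate, opened the gripper and backed off before touching the button. At the end its top measured 90 × 37 mm in the top view, square to the rack.
- **Button:** I pressed it about 6 mm with roughly 9–10 N, slid it about 10 mm until it stayed caught, then lifted off.
- **Sliding plate:** I pushed its outer face in small steps at 5–7 N until the button sprang up. I never felt a hard stop as a rise in force. I judged the click from the button's height.
- **Last checks:** The button top read 47.5 mm in the side view and 49.4 mm in the top view, against 48.8 mm when fully up. The slide came out at about 28–29.5 mm, which is at the top end of the 21–29 mm range for the next hole. The arm was well clear of the rack.
- **Other things:** The final crops showed nothing disturbed around the rack. I did not measure the other desk objects again, but the arm never registered contact with any of them.

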